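# Hang the yellow parts basket on the drip stand

## Task

Hang the yellow basket of washed engine parts by its handle on the two-pronged hook of the drip stand, so that it hangs free and level over the tray with its handle bar resting across both prongs. Keep the basket upright on the way so that no parts fall out, and leave the red basket where it is.

Things in the scene. Friction and masses are not known exactly. Their poses are not given: they have to be found in the camera images.
- yellow_handle (a point): Centre of the handle bar of the loose yellow basket, where to grasp (black band). Rigid upright handle: square bar 10 x 10 mm along the basket's y, level and straight for 62 mm each way, centre 112 mm above the underside, on legs 65 mm to each side. Window under the bar: 62 mm high down to the rim, 124 mm wide. Axes: x across the bar, y along it, z up; a half turn looks the same.
- yellow_basket: The same yellow plastic basket, about 0.35 kg: 90 mm in its x, 140 mm in its y, rim 45 mm high. Origin at the centre of its underside, same axes. On the table beside it stand a red basket of the same shape and a grey finned engine cylinder (110 mm across, 85 mm high); the three change places.
- red_handle (a point): Centre of the handle bar of the red basket: same shape, size and axes as the yellow one. A bystander, to be left where it stands.
- hook_seat (a point): Where the bar's centre rests when hung, 199.5 mm above the table, midway between the prongs, the bar along this point's y. x points along the level prongs from their open ends to the post, z up. The prongs (9 mm thick) run at y = -32 and +32 mm, tops 5 mm below this point. Their upturned blue ends, at x = -50 to -32 mm, rise 10 mm above it. Come in over them from -x with the prongs in the window.
- stand: The fixed drip stand: grey post, dark base plate, steel tray (24 mm high), two-pronged steel hook. Origin on the table straight below the hook seat, same axes as it. The prongs' cross bar and the post begin at x = +105 mm; the base plate covers x = -100 to +140 mm and y = -85 to +85 mm. Nothing is taller than the prongs' blue ends (210 mm), and between prongs and tray it is empty.
Things that resemble listed ones, but are neither listed nor needed, are in the scene too. What is meant by the yellow_basket is not green, and is the larger of those in its own colour.

How it is judged (in metres and radians):
At the end, for the whole second after the job is handed in: The yellow basket hangs at rest, upright within 10 degrees, its bar on both prongs: bar centre -50 to +70 mm from the seat point along the prongs, within 35 mm across and 12 mm in height; speed under 0.03 m/s, 0.3 rad/s. The red basket is within 30 mm of its start (x of yellow_handle in the frame of hook_seat between -0.05 and 0.07 m and y of yellow_handle in the frame of hook_seat between -0.035 and 0.035 m and z of yellow_handle in the frame of hook_seat between -0.012 and 0.012 m and angle between yellow_handle's own z axis and vertical below 0.18 rad and linear speed of yellow_basket below 0.03 m/s and angular speed of yellow_basket below 0.3 rad/s and distance of red_handle from where it was at the start of the episode below 0.03 m); the robot touches nothing.
It fails at once if the yellow basket is tipped by more than 40 degrees (angle between yellow_handle's own z axis and vertical above 0.7 rad).
It fails at once if the red basket is moved by more than 30 mm (distance of red_handle from where it was at the start of the episode above 0.03 m).
It also fails if it takes over 43 s, if anything falls off the work surface, if the arm or the gripper's body presses on something with over 40 N, if the wrist force passes 120 N, or if a joint passes its speed limit or range.

## Robot

A 6-joint arm with a two-finger parallel gripper is mounted at the origin on the work surface. World frame = base frame: x ahead of the robot, y to its left, z up, the work surface at z = 0. Lengths are in mm, angles in rad, forces in N, time in s.
With the tool pointing down it reaches from about 350 to 875 mm from the base axis. Payload 15.5 kg.
Tool frame: the origin (TCP) lies on the front face of the gripper's body, between the roots of the fingers; the fingertips stand 73 mm ahead of it and the grasp point (between the pads) lies 54 mm ahead of it; z points along the fingers, y is the line along which they close (so a half turn about z gives the same grasp; the last joint's range is limited). The gripper opens to 85 mm and grips with 20 to 120 N. Pads are 22 mm wide; open, the fingers measure 114 mm over their backs; the gripper's body (76 mm by 85 mm) begins 54 mm behind the grasp point. The pads swing forward as they close: fully open they stand 13 mm farther back than shut.
Start: joints at [1.21, 0.494, 1.345, -0, 1.302, -0.096], TCP at [163.568, 603.219, 303.877] pointing down, gripper open.
Joint ranges: [-2.91, 2.91], [-0.82, 2.16], [0.22, 2.67], [-1.22, 4.37], [0.12, 2.79], [-3.08, 3.08]. Speed limits (rad/s): [1.89, 1.89, 2.57, 3.01, 3.01, 3.01].

## Interface

Orientations are given as a 3x3 rotation matrix whose columns are the frame's x, y, z axes.
In Python, from plant import robot, planner, viewer, readout gives the robot as it stands. The module is installed in compiled form; this text tells all that it offers. Calls block until the motion is done:
- robot.move_pose(position, orientation): joint-space move of the TCP to a pose.
- robot.movel(position, speed=150, attitude=None): straight line of the TCP; attitude=None keeps the orientation; speed is the mean speed in mm/s.
- robot.goto_joints(angles): joint-space move.
- robot.move_gripper(opening): opening from 0.0 (shut) to 1.0 (fully open); the grip force is fixed at half the most; returns when the fingers have stopped.
- robot.sleep(seconds).
- planner.ik(position, orientation): joint angles nearest the present ones, or None.
- viewer.read_camera(name): name is "side" or "top"; returns a dict with "color" (480x640x3 uint8, red, green, blue), "mtx" (3x3 intrinsics, pixels), "R" (3x3) and "t" (3): a world point X has camera coordinates R X + t. Camera axes: x right, y down, z forward; pixel columns grow to the right and rows downward; lengths in mm; the calibration is good to about 2 mm. A picture is of the moment at which its call begins. There is no depth.
A pose or a line that the arm cannot do raises robot.Unreachable and nothing moves.
- robot.hand_in(): hands the job in; it is judged then, once.
Readings, each from a call of its own:
- readout.get_t(): time.
- readout.get_joint_pos(): joint angles.
- readout.get_joint_velocities(): joint speeds.
- readout.get_joint_efforts(): joint torques, N m.
- readout.get_tcp_pos(): TCP position.
- readout.get_tcp_rot(): TCP orientation.
- readout.get_ft_force(): force on the tool from outside, world axes, zero at the start.
- readout.get_torque(): the same for the moment, N m.
- readout.get_finger_gap(): opening from 0.0 (shut) to 1.0 (fully open).
- readout.get_gripper_force(): force on a finger pad.
Only numpy, scipy, OpenCV 4.12 (cv2) and the standard library are available. Lean on these libraries where they do the work, as an engineer would, in place of code of your own. Each camera call takes 0.05 s, during which the arm holds its last target. There are 200 camera calls.

## Working session

There is one attempt and no reset: what is moved stays moved. The work goes in short steps, each a Python script; the robot and the scene stay as the last script left them, time stands still between calls to the robot, and variables do not carry over. Pictures are saved under pics/ and viewed, at most 10 in all, crops included, and the job is handed in when it is done.

```bash
mkdir -p pics
python3 - <<'E'
from plant import viewer
import cv2,pickle
d={n:viewer.read_camera(n) for n in("top","side")}
pickle.dump(d,open('c0.pkl','wb'))
for n in d:
    cv2.imwrite(f'pics/{n}0.png',d[n]["color"][:,:,::-1]); print(n,d[n]["mtx"].round(1).tolist(),d[n]["R"].round(3).tolist(),d[n]["t"].round(1).tolist())
E
```

```text
top [[499.8, 0.0, 310.1], [0.0, 499.8, 240.1], [0.0, 0.0, 1.0]] [[-0.013, -1.0, 0.012], [-0.982, 0.011, -0.186], [0.186, -0.015, -0.982]] [51.6, 520.1, 919.9]
side [[526.6, 0.0, 316.8], [0.0, 526.6, 242.6], [0.0, 0.0, 1.0]] [[0.948, -0.318, -0.018], [-0.189, -0.518, -0.834], [0.256, 0.794, -0.551]] [-464.1, 219.8, 1068.6]
```

View pics/top0.png

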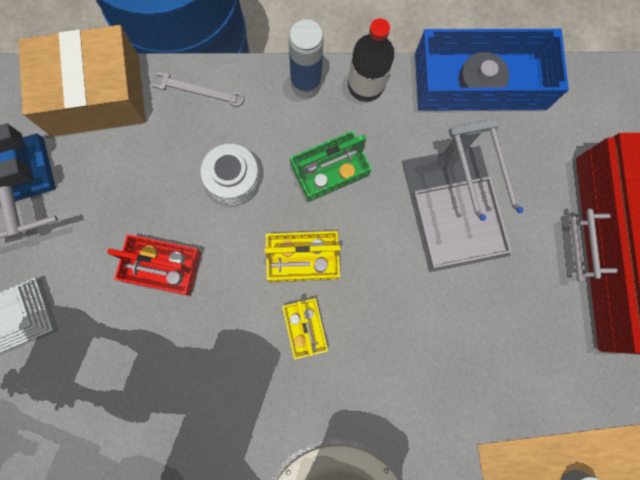

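View pics/side0.png

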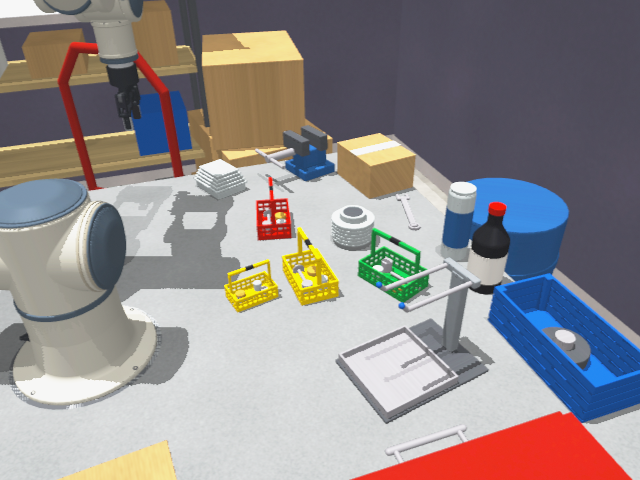

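Candidates for the yellow basket: the large yellow one (top 303,256; side 310,275), the small yellow one (top 306,327; side 250,290) and the green one (top 331,167). The red one is at top 157,265. I choose the large yellow one and will measure it next. The hook's blue tips are at top (482,217) and (519,209), side (379,285) and (402,306).

```bash
cat > h.py <<'E'
import numpy as np,cv2
def P(c): return c["mtx"]@np.c_[c["R"],c["t"]]
def tri(a,ua,b,ub):
    X=cv2.triangulatePoints(P(a),P(b),np.float64(ua).reshape(2,1),np.float64(ub).reshape(2,1))[:,0]; return X[:3]/X[3]
def plane(c,u,z):
    d=c["R"].T@np.linalg.inv(c["mtx"])@[u[0],u[1],1]; o=-c["R"].T@c["t"]; return o+d*(z-o[2])/d[2]
def proj(c,X):
    p=P(c)@[*X,1]; return p[:2]/p[2]
def blobs(m,off,minA=4):
    n,l,s,ce=cv2.connectedComponentsWithStats(m.astype(np.uint8)); return [(ce[i]+off,s[i,4]) for i in range(1,n) if s[i,4]>=minA]
def crop(c,x,y,w,h): return c["color"][y:y+h,x:x+w].astype(int)
def dark(c,x,y,w,h):
    k=crop(c,x,y,w,h); return blobs(k.max(2)<55,(x,y))
def blue(c,x,y,w,h):
    k=crop(c,x,y,w,h); return blobs((k[:,:,2]>k[:,:,0]+60),(x,y))
E
python3 - <<'E'
import pickle; from h import *
d=pickle.load(open('c0.pkl','rb'));t,s=d["top"],d["side"]
print("dark",dark(t,262,225,82,58),dark(s,280,225,60,80)); print("blue",blue(t,460,190,80,45),blue(s,365,270,60,50))
a=cv2.resize(t["color"][220:290,255:350],None,fx=6,fy=6,interpolation=2); b=cv2.resize(s["color"][225:310,270:345],None,fx=5,fy=5,interpolation=2)
o=np.zeros((425,570+375,3),np.uint8);o[:420,:570]=a;o[:,570:]=b
cv2.imwrite('pics/crop.png',cv2.resize(o,(800,360))[:,:,::-1])
E
```

```text
dark [] [(array([306.5, 243. ]), np.int32(4))]
blue [(array([519.78571429, 209.5       ]), np.int32(28)), (array([482.5, 217. ]), np.int32(26))] [(array([401.13636364, 273.20454545]), np.int32(44)), (array([389.35714286, 277.42857143]), np.int32(14)), (array([378.63888889, 284.05555556]), np.int32(36)), (array([404.6, 285.6]), np.int32(5)), (array([401.37837838, 305.13513514]), np.int32(37))]
```

View pics/crop.png

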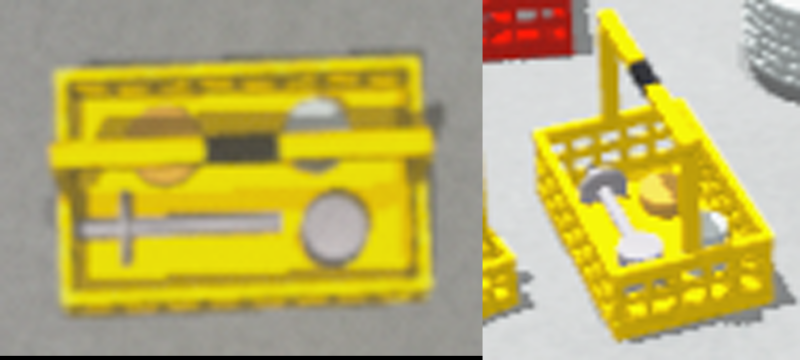

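The crop confirms it: a full-size yellow basket with a black band on its upright bar, top ≈(302.4,249), side ≈(308.2,242). The bar runs from (264.8,250.5) to (340.2,247.7) in the top view.

Run:
```python
import pickle; from h import *
d=pickle.load(open('c0.pkl','rb'));t,s=d["top"],d["side"]
np.set_printoptions(precision=1,suppress=True)
print("band",tri(t,(302.1,248.8),s,(307.9,242)),plane(t,(302.1,248.8),115))
a,b=plane(t,(264.8,250.5),115),plane(t,(340.2,247.7),115);print("ends",a,b,(a+b)/2,np.linalg.norm(a-b),np.degrees(np.arctan2(*(a-b)[[1,0]])))
# base centre from the yellow mask outline corners: rim
L=tri(t,(482.5,217),s,(378.6,284)); R=tri(t,(519.8,209.5),s,(401.4,305.1))
print("tips",L,R,np.linalg.norm(L-R))
y=(L-R);y[2]=0;y/=np.linalg.norm(y);x=np.r_[y[1],-y[0],0];print("x",x,"seat",((L+R)/2+41*x)[:2])
# dashes: prong far ends in top view (z~190), approx
far=plane(t,(462,136),195),plane(t,(494,128),195);print("far",*far)
for k in -1,1:
  for q in (-41,105):
    S=(L+R)/2+41*x+q*x+32*k*y;S[2]=195 if q>0 else 205;print(q,k,proj(t,S),proj(s,S))
import sys
from plant import readout
print(readout.get_tcp_rot(),readout.get_finger_gap())
```

```text
band [491.7  61.  115.9] [492.4  60.9 115. ]
ends [490.1 127.8 115. ] [493.7  -7.7 115. ] [491.9  60.1 115. ] 135.49053970923995 91.52602069262717
tips [ 526.3 -235.5  205.3] [ 538.5 -298.4  204.8] 64.07564923443229
x [1.  0.2 0. ] seat [ 572.7 -259.2]
far [ 671.8 -215.2  195. ] [ 685.9 -271.5  195. ]
-41 -1 [519.8 209.6] [401.5 305. ]
105 -1 [493.7 130.2] [468.3 281.6]
-41 1 [482.4 217.2] [378.7 284.1]
105 1 [457.8 137.2] [443.8 263.3]
[[-1.   0.3 -0. ]
 [ 0.3  1.  -0. ]
 [ 0.  -0.  -1. ]] 0.9959012638421855
```

```bash
cat >> h.py <<'E'
def att(bar):  # tool down, closing across the bar (bar = yaw of the bar's y axis)
    b=np.r_[np.cos(bar),np.sin(bar),0]; y=np.r_[b[1],-b[0],0]; z=np.r_[0,0,-1.]
    return np.c_[np.cross(y,z),y,z]
E
python3 - <<'E'
from h import *; from plant import robot,planner,readout,viewer
A=att(np.radians(91.5)); p=np.r_[491.9,60.6]
B=att(np.radians(101))
def flip(A): return A*np.r_[-1,-1,1]
for a,b in((A,B),(flip(A),flip(B))):
    print([planner.ik(q,m) for q,m in((np.r_[p,260],a),(np.r_[465,-280,289],b),(np.r_[573,-259,254],b))])
print(readout.get_t())
E
```

```text
[array([ 2.03268041e-03,  3.67484186e-01,  1.71440021e+00, -4.44089210e-16,
        1.05970826e+00, -2.41472584e-02]), array([-6.52023429e-01,  3.94462881e-01,  1.56851239e+00, -4.44089210e-16,
        1.17861738e+00, -8.44009647e-01]), array([-5.19445417e-01,  5.47489175e-01,  1.39502450e+00, -4.44089210e-16,
        1.19907898e+00, -7.11431635e-01])]
[None, array([-6.52023429e-01,  3.94462881e-01,  1.56851239e+00, -4.44089210e-16,
        1.17861738e+00,  2.29758301e+00]), array([-5.19445417e-01,  5.47489175e-01,  1.39502450e+00, -4.44089210e-16,
        1.19907898e+00,  2.43016102e+00])]
0.1
```

Run:
```python
from h import *; from plant import robot,readout,viewer
A=att(np.radians(91.5)); p=np.r_[491.9,60.6]
robot.move_pose(np.r_[p,260],A)
robot.movel(np.r_[p,166],speed=80)
print(readout.get_t(),readout.get_ft_force())
robot.move_gripper(0.0)
print(readout.get_t(),readout.get_finger_gap(),readout.get_gripper_force(),readout.get_ft_force())
robot.movel(np.r_[p,200],speed=60); robot.sleep(.2)
print(readout.get_t(),readout.get_finger_gap(),readout.get_gripper_force(),readout.get_ft_force(),readout.get_torque())
a=viewer.read_camera("side")["color"][120:360,180:500];b=viewer.read_camera("top")["color"][120:360,180:420]
cv2.imwrite('pics/lift.png',cv2.resize(np.hstack([a,b]),(800,343))[:,:,::-1])
```

```text
3.6917 [-0.26056658  0.14910461  0.35974035]
4.375 0.10043202011798676 58.86472463607788 [ 0.7273014  -0.04609264  1.03917987]
5.2917 0.10157996280035361 58.38225066661835 [ 0.05537324 -0.64083072 -3.44123776] [ 0.02932591  0.0100591  -0.01010604]
```

View pics/lift.png

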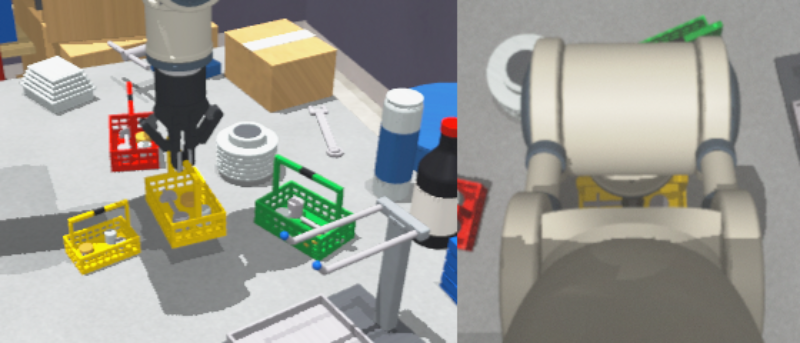

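The basket is held level and clear of the table: the bar is between the fingers at crop (183,160), and the load is 3.4 N. Next I carry it to the pre-approach point and check there.

Run:
```python
from h import *; from plant import robot,readout,viewer
B=att(np.radians(101)); p=np.r_[491.9,60.6]
x=np.r_[np.cos(np.radians(11)),np.sin(np.radians(11))]
robot.movel(np.r_[p,289],speed=100)
robot.movel(np.r_[np.r_[572.7,-259.2]-112*x,289],speed=90,attitude=B); robot.sleep(.4)
print(readout.get_t(),readout.get_finger_gap(),readout.get_ft_force())
a=viewer.read_camera("side")["color"][180:420,260:520];b=viewer.read_camera("top")["color"][100:340,320:580]
cv2.imwrite('pics/pre.png',cv2.resize(np.hstack([a,b]),(800,369),interpolation=2)[:,:,::-1])
```

```text
10.7917 0.09858803106534363 [ 0.40780162 -0.15036823 -3.16860947]
```

View pics/pre.png

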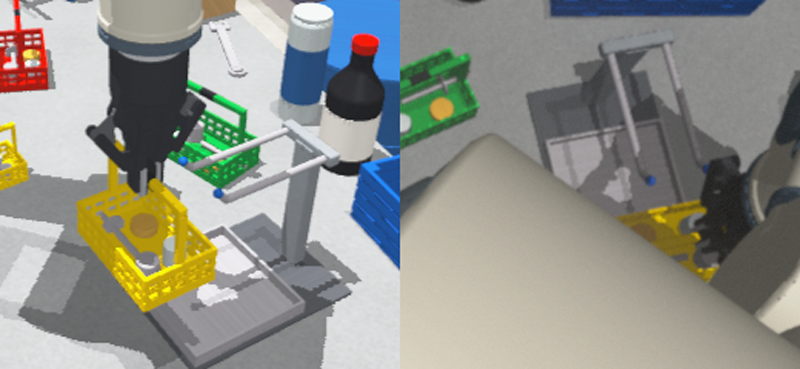

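The basket is level in front of the prongs. The tips are at crop (183,161) and (219,194) in the side half, between the handle legs. I go in over the tips, watching the force.

Run:
```python
from h import *; from plant import robot,readout,viewer
x=np.r_[np.cos(np.radians(11)),np.sin(np.radians(11))]; s=np.r_[572.7,-259.2]
ok=True
for q in(-70,-30,10):
    robot.movel(np.r_[s+q*x,289],speed=60); f=readout.get_ft_force(); print(q,f.round(1))
    if np.linalg.norm(f-[0,0,-3.3])>4: ok=False;break
z=289
while ok and z>251:
    z-=3 if z>262 else 1.5
    robot.movel(np.r_[s+10*x,z],speed=40); f=readout.get_ft_force()
    if f[2]>1: break
print(readout.get_t(),z,f,ok)
a=viewer.read_camera("side")["color"][180:420,300:560];b=viewer.read_camera("top")["color"][100:340,380:640]
cv2.imwrite('pics/in.png',cv2.resize(np.hstack([a,b]),(800,369),interpolation=2)[:,:,::-1])
```

```text
-70 [-0.1  0.4 -2.6]
-30 [ 0.5 -0.7 -2.6]
10 [ 0.2 -0.2 -2.9]
17.125 253.0 [-1.00319352  1.7872586   3.79725283] True
```

View pics/in.png

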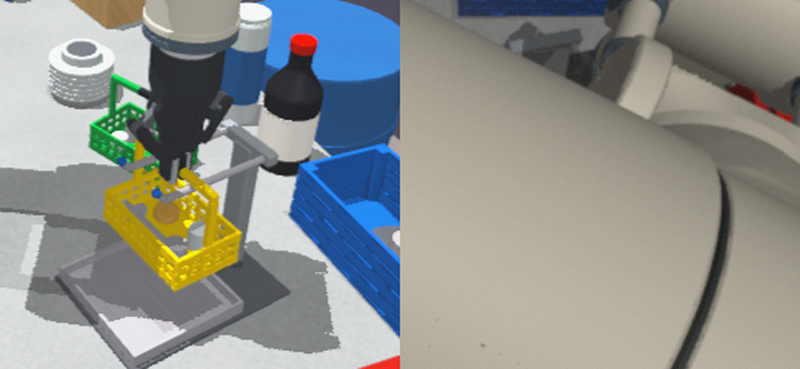

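Contact came at TCP 253 mm, where 253.5 was expected. The bar lies across both prongs behind the blue tips (crop 157,193 and 122,161), so I release and retreat upwards.

Run:
```python
from h import *; from plant import robot,readout,viewer
robot.move_gripper(1.0); print(readout.get_finger_gap(),readout.get_ft_force())
p=np.array(readout.get_tcp_pos()); robot.movel(p+[0,0,90],speed=60)
q=np.array(readout.get_joint_pos()); q[0]+=1.0; robot.goto_joints(q); robot.sleep(1)
print(readout.get_t(),readout.get_ft_force())
a=viewer.read_camera("side")["color"][180:420,300:560];b=viewer.read_camera("top")["color"][100:340,380:640]
cv2.imwrite('pics/hung.png',cv2.resize(np.hstack([a,b]),(800,369),interpolation=2)[:,:,::-1])
```

```text
1.0001178521597827 [-0.92168651  0.47553563  0.22607666]
22.7833 [-1.67914631  1.02098268 -0.22574196]
```

View pics/hung.png

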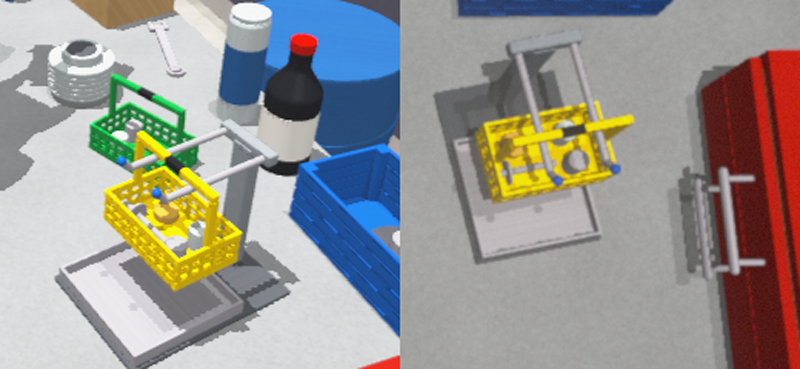

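The bar rests across both prongs, with the band at the middle (top crop 573,130). The basket hangs level over the tray and the arm is clear.

```bash
python3 -c "
from plant import robot
print(robot.hand_in())"
```

```text
the job is handed in; nothing more can be done
None
```

The yellow basket is hanging level on both prongs over the tray, the red basket was never approached, and the job is handed in at about 23 s of the 43 s allowed (no verdict was returned).

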